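# Swing the instrument cassette into its dock

## Task

Dock the steel instrument cassette: while it still lies clearly askew, slide it over the counter, without lifting it, until its blue fork bears firmly on the dock's round post, then swing it about the post, past the sprung orange catch, until it lies in line along the white rail and the catch has snapped back in front of it. Be gentle with the dock (never press it with 20 N or more), leave the bottles and the bur block where they stand, and let go at the end.

Things in the scene. Friction and masses are not known exactly. Their poses are not given: they have to be found in the camera images.
- dock: Cassette dock fixed to the counter; origin on the counter, x along its white rail towards the catch, y out of its open front, z up. Base bar (y -84 to -40, 14 mm high) with a rigidly clamped aluminium carriage (post, rail, catch). The carriage's setting is not measured: it stands up to 24 mm either way along x from the places given by the next three points (exact in y), so find the post by feel or sight.
- post_mark (a point): Nominal centre of the dock's fixed round steel post (18 mm across over its free-turning sleeve, 40 high), 14 mm above the counter, straight over the dock's origin, with the dock's axes. The real post is up to 24 mm off along x. An arm holds it from above (z 33 to 40 mm, y -8 to 8) and runs to -x to a pillar at x -66 to -46 mm.
- rail_mark (a point): Nominal middle of the front face of the white rail, 15 mm above the counter; the face looks along the dock's y, is 130 mm long and 24 high (z 3 to 27). It lies 26 mm behind the post's centre line. Behind it runs the carriage bar (top 35 mm up, black clamp knobs up to 49), 52 mm behind the post's line.
- catch_mark (a point): Nominal centre of the orange catch nose at rest, 14 mm above the counter: a free-turning upright roller 20 mm across, z 4 to 24 mm, 209.7 mm along x and 35.7 mm along y from the post. Its grey housing (30 x 26 mm, top at 29) stands 16 to 46 mm farther along x.
- catch (a joint): Travel of the catch nose along the dock's x, m: 0 sprung out, at most 0.008. The cassette's end pushes it in by 3 to 4 mm while swinging past (from 0.3 rad before the line); spring 1.6 N at rest, 3.2 N at 4 mm; this takes a sideways push of 2 to 8 N at the handle. It springs back once the cassette is in line.
- cassette: Closed steel instrument cassette flat on the bare counter, box 192 x 50 x 28 mm (x -92 to 100), 0.3 to 0.6 kg. Origin on its underside, x along its length away from the fork. Docked, its x is the dock's x, its centre line runs through the post, its side 1 mm off the rail, with 2 mm of play before the catch. It starts in front of the dock, turned 0.5 to 0.8 rad counter-clockwise (from above) from the docked direction.
- cassette_grip (a point): Middle of the blue loop handle on the cassette's lid, 53 mm above the counter: a bar 70 mm long (along the cassette's x), 14 wide (along its y), 26 high (z 40 to 66); the lid lies at z 28. Axes as the cassette's. It is 144.7 mm from cassette_fork along x.
- cassette_fork (a point): Point in the blue V fork at the cassette's -x end, 14 mm above the counter, where the post's centre lies when the fork is fully seated (12.7 mm out from the bottom of the V). The V is 90 degrees, 22 mm high, opens to -x, 42 mm wide at the mouth. It starts 30 to 115 mm off the post. Axes as the cassette's.
- white_bottle: White bottle with blue cap, 56 across, 140 high, bystander beside the dock's post. Origin at the foot.
- amber_bottle: Small amber bottle with red cap, 42 across, 90 high, bystander on the catch side, in front. Origin at the foot.
- bur_block: Aluminium block of coloured burs, 60 x 90, 44 high, bystander beyond the catch. Origin under its centre.
Not all that is in view belongs to the job. Of the things that look like the cassette, the middle-sized one is meant.

How it is judged:
By the outcome, as a careful person would: the job done as asked, in the order asked, and still so for the second after the job is handed in, with the robot touching nothing.
It also fails if it takes over 64 s, if anything falls off the work surface, if the arm or the gripper's body presses on something with over 40 N, if the wrist force passes 120 N, or if a joint passes its speed limit or range.

## Robot

A 7-joint arm with a two-finger parallel gripper is mounted at the origin on the work surface. World frame = base frame: x ahead of the robot, y to its left, z up, the work surface at z = 0. Lengths are in m, angles in rad, forces in N, time in s.
With the tool pointing down it reaches from about 0.425 to 0.875 m from the base axis. Payload 9.9 kg.
Tool frame: the origin (TCP) lies between the finger pads; the fingertips stand 14 mm ahead of it and the grasp point (between the pads) lies 5 mm behind it; z points along the fingers, y is the direction in which the jaws open and shut (so a half turn about z gives the same grasp; the last joint's range is limited). The gripper opens to 85 mm and grips with 20 to 120 N. Pads are 22 mm wide; open, the fingers measure 114 mm over their backs; the gripper's body (76 mm by 85 mm) begins 54 mm behind the grasp point. The pads swing forward as they close: fully open they stand 13 mm farther back than shut.
Start: joints at [1.018, 0.576, 0.025, 1.437, -0.015, 1.129, -0.057], TCP at [0.305, -0.602, 0.245] pointing down, gripper open.
Joint ranges: [-2.76, 2.76], [-0.34, 2.15], [-1.52, 1.57], [0.19, 2.46], [-1.09, 4.23], [0.17, 1.99], [-2.82, 2.82]. Speed limits (rad/s): [2.22, 2.22, 3.01, 3.01, 3.14, 3.14, 3.14].

## Interface

Orientations are given as [roll, pitch, yaw] about the fixed x, y, z axes, in that order (R = Rz(yaw) Ry(pitch) Rx(roll)).
In Python, from rig import robot gives the robot as it stands.
- The arm moves only by the tool drive_tool, never from a script. Its argument "moves" is a list of rows, each an object of numbers: "ax", "ay", "az": the turn, a rotation vector about the tool's x, y, z in rad; "dx", "dy", "dz": the shift along the tool's x, y, z in mm; "gripper": the gripper command: -1 is shut, 1 is fully open, values between are in proportion. A call has 1 to 8 rows; each row is the pose to reach, as a shift and turn from the pose measured when the call began, along the tool's axes at that moment; what a row does not reach only later rows make up. A row lasts 1/8 s, in which the tool goes at most 62.5 mm and 10.7 degrees, less where a joint would pass 70% of its speed; a pose out of reach is approached as far as the arm can. A call with a gripper value outside its range is refused whole. The fingers move at their own pace and stop on an object; "grip_force" is the grip in N (left out, the last holds). Time passes only in rows, so rows that repeat a pose let the fingers close. It gives the time, the measured TCP pose, the force and the opening at its end, in the units of the state.
- robot.observe(): the state, without advancing time (a new reading comes with each control period).
- robot.get_image(name): name is "scene" or "top" or "wrist"; returns the picture (480x640x3 uint8, blue, green, red); there is no depth.
- robot.get_calibration(name): a dict with "camera_matrix" (3x3 intrinsics, pixels), "dist_coeffs" ([k1, k2, p1, p2, k3] as OpenCV has them; the pictures are not rectified), "extrinsics" (4x4, takes a point from camera to world coordinates); the wrist camera has in their place "tool_from_camera" (4x4, takes a point from camera to tool coordinates, whose origin is the TCP and whose axes are the flange's). Camera axes: x right, y up, looking along -z (the intrinsics and any distortion apply to the point x, -y, -z); pixel columns grow to the right and rows downward; lengths in m; the calibration is good to about 2 mm. A picture is of the moment at which its call begins: read the wrist's pose just before it. get_calibration takes no time and is no camera call.
- robot.close_job(): hands the job in, once; it reports no verdict.
The state is a dict: "t": time; "qpos": joint angles; "joint_velocities": joint speeds; "effort": joint torques, N m; "tcp_pos": TCP position; "orientation": TCP orientation; "force": force on the tool from outside, world axes, zero at the start; "moment": the same for the moment, N m; "width": finger opening in m.
Only numpy, scipy, OpenCV 4.12 (cv2) and the standard library are available. Lean on these libraries where they do the work, as an engineer would, in place of code of your own. Each camera call takes 0.05 s, during which the arm holds its last target.

## Working session

There is one attempt and no reset: what is moved stays moved. The work goes in short steps, Python scripts to look and compute and a tool call to move; the robot and the scene stay as the last step left them, time stands still between calls to the robot, and variables do not carry over. Pictures are saved under pics/ and viewed, and the job is handed in when it is done.

Besides the shell and the picture viewer there is one more tool, called after ">>>" as name([rows], argument=value, ...), one row to a line, values as JSON. drive_tool: Moves the arm, as the interface text tells. Its arguments: {"type":"object","properties":{"moves":{"type":"array"},"grip_force":{"type":"number"}},"required":["moves"]}

```bash
ls; mkdir -p pics; python3 - <<'E'
from rig import robot
import cv2,json
s=robot.observe();print(s)
for n in ["scene","top","wrist"]:
    cv2.imwrite(f"pics/{n}0.png",robot.get_image(n))
    print(n,robot.get_calibration(n))
E
```

```text
pics
{'t': 0.0, 'qpos': array([ 1.01819949,  0.57651431,  0.02483697,  1.4379088 , -0.01499854,
        1.12902003, -0.05654658]), 'joint_velocities': array([ 0.00061911, -0.00010551, -0.00090281, -0.00112256,  0.00119595,
       -0.001686  , -0.00044132]), 'effort': array([-1.56057886e-03, -7.65747786e+01,  2.24959619e+00, -2.85972387e+01,
        1.53343863e-02,  1.24363494e-02,  2.20618642e-05]), 'tcp_pos': array([ 0.3047853 , -0.60178113,  0.24445418]), 'orientation': array([-3.13992876e+00,  8.41564955e-05,  4.68791004e-01]), 'force': array([ 0.24861823, -0.09579446, -0.60602152]), 'moment': array([-0.00518835, -0.02551747,  0.0059117 ]), 'width': 0.08525818842498024}
scene {'camera_matrix': array([[563.17269478,   0.        , 320.34097929],
       [  0.        , 563.17269478, 244.19659939],
       [  0.        ,   0.        ,   1.        ]]), 'dist_coeffs': array([0.01490095, 0.        , 0.        , 0.        , 0.        ]), 'extrinsics': array([[-5.53143777e-01, -5.32104589e-01,  6.41012221e-01,
         1.30714240e+00],
       [ 8.33085619e-01, -3.53817689e-01,  4.25183954e-0
[... 651 characters left out ...]
03788],
       [ 0.        ,  0.        ,  0.        ,  1.        ]])}
wrist {'camera_matrix': array([[360.82443068,   0.        , 316.25658758],
       [  0.        , 360.82443068, 242.21303124],
       [  0.        ,   0.        ,   1.        ]]), 'dist_coeffs': array([-0.07165432,  0.        ,  0.        ,  0.        ,  0.        ]), 'tool_from_camera': array([[ 3.56436245e-04,  9.65313797e-01,  2.61092217e-01,
         6.63507631e-02],
       [ 9.99999862e-01, -2.43252771e-04, -4.65816029e-04,
        -5.04524326e-04],
       [-3.86147234e-04,  2.61092347e-01, -9.65313751e-01,
        -1.29463610e-01],
       [ 0.00000000e+00,  0.00000000e+00,  0.00000000e+00,
         1.00000000e+00]])}
```

View pics/scene0.png

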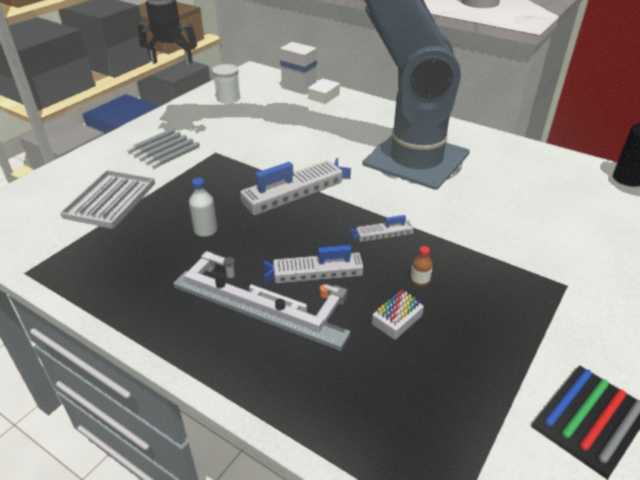

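View pics/top0.png

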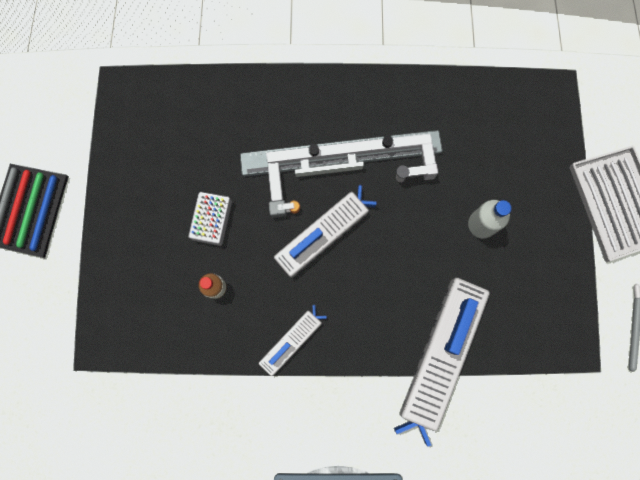

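View pics/wrist0.png

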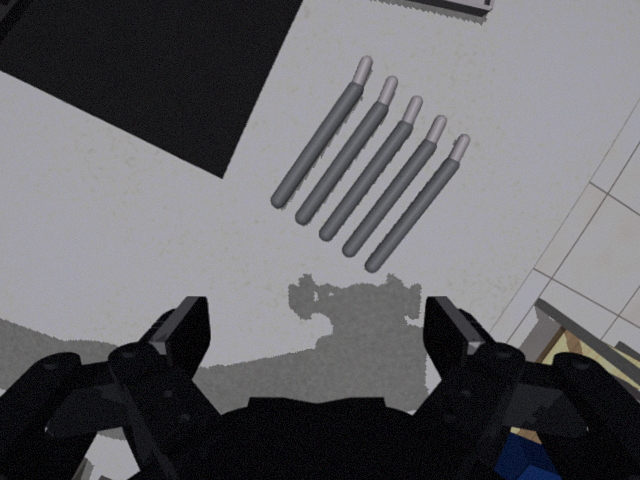

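```bash
cat > h.py <<'E'
import numpy as np,cv2
from rig import robot
def cal(n,pose=None):
    c=robot.get_calibration(n)
    K=np.array(c["camera_matrix"]);d=np.array(c["dist_coeffs"])
    if n=="wrist":
        from scipy.spatial.transform import Rotation as R
        T=np.eye(4);T[:3,:3]=R.from_euler("xyz",pose[1]).as_matrix();T[:3,3]=pose[0]
        E=T@np.array(c["tool_from_camera"])
    else: E=np.array(c["extrinsics"])
    return K,d,E
def ray(c,px):
    K,d,E=c
    u=cv2.undistortPoints(np.array(px,float).reshape(-1,1,2),K,d).reshape(-1,2)
    r=np.c_[u[:,0],-u[:,1],-np.ones(len(u))]@E[:3,:3].T
    return E[:3,3],r
def onz(c,px,z):
    o,r=ray(c,px); return o+r*((z-o[2])/r[:,2])[:,None]
def proj(c,P):
    K,d,E=c
    p=(np.atleast_2d(P)-E[:3,3])@E[:3,:3]; p=p*[1,-1,-1]
    return cv2.projectPoints(p,np.zeros(3),np.zeros(3),K,d)[0].reshape(-1,2)
def blue(im):
    h=cv2.cvtColor(im,cv2.COLOR_BGR2HSV); return cv2.inRange(h,(100,140,60),(130,255,255))
def orange(im):
    h=cv2.cvtColor(im,cv2.COLOR_BGR2HSV); return cv2.inRange(h,(6,140,90),(22,255,255))
def blobs(m,amin=8):
    n,l,s,c=cv2.connectedComponentsWithStats(m); return [(s[i,4],c[i].round(1),s[i,:4]) for i in range(1,n) if s[i,4]>=amin]
E
python3 - <<'E'
import cv2
a=cv2.imread("pics/top0.png");cv2.imwrite("pics/t1.png",cv2.resize(a[120:300,230:450],None,fx=3.6,fy=3.3,interpolation=2))
a=cv2.imread("pics/scene0.png");cv2.imwrite("pics/s1.png",cv2.resize(a[220:360,165:385],None,fx=3.6,fy=3.6,interpolation=2))
from h import *
for n in("top","scene"):
    im=cv2.imread(f"pics/{n}0.png");c=cal(n)
    print(n,"blue");[print(*b) for b in blobs(blue(im))]
    print("orange");[print(*b) for b in blobs(orange(im))]
E
```

```text
top blue
550 [ 42.5 212.8] [ 30 175  27  76]
49 [359.5 191.4] [358 185   4  14]
64 [369.1 203. ] [362 200  14   7]
195 [502.7 207.8] [495 200  16  16]
277 [305.7 242.9] [290 229  32  29]
765 [461.5 326.2] [445 299  33  56]
23 [313.8 309.9] [313 305   3  10]
27 [321.3 316.9] [316 316  11   3]
109 [279.4 353.1] [270 343  20  21]
99 [404.8 426.9] [395 423  22  10]
75 [424.2 434.9] [418 425  12  21]
orange
62 [295.7 206.9] [291 201   9  12]
200 [210.8 285.7] [199 275  21  20]
scene blue
82 [270.8 169.9] [257 163  33  13]
52 [197.4 181.3] [193 178  10   7]
320 [334.3 251.4] [318 246  33  14]
66 [268.2 268.3] [264 261   9  16]
569 [568.2 397.2] [546 370  46  56]
orange
74 [424.6 262.4] [418 257  12  11]
63 [323.  291.6] [320 284   8  14]
```

View pics/t1.png

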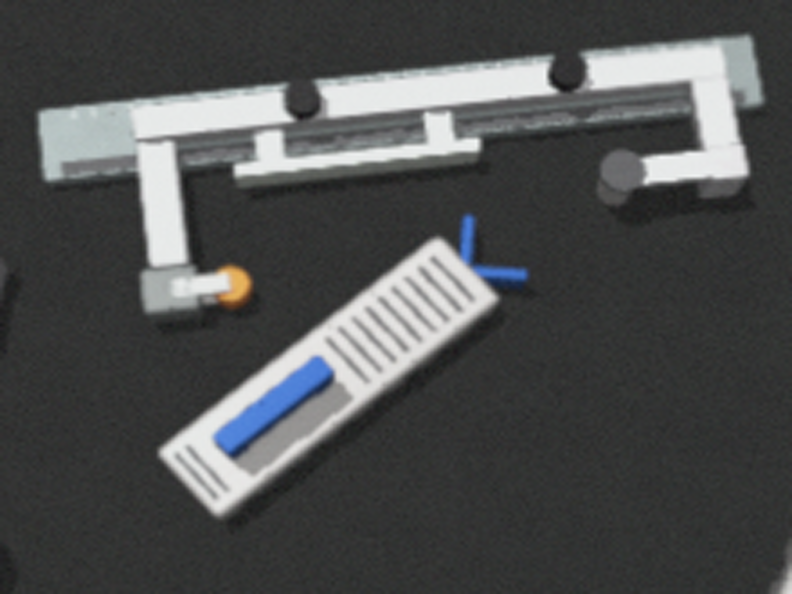

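View pics/s1.png

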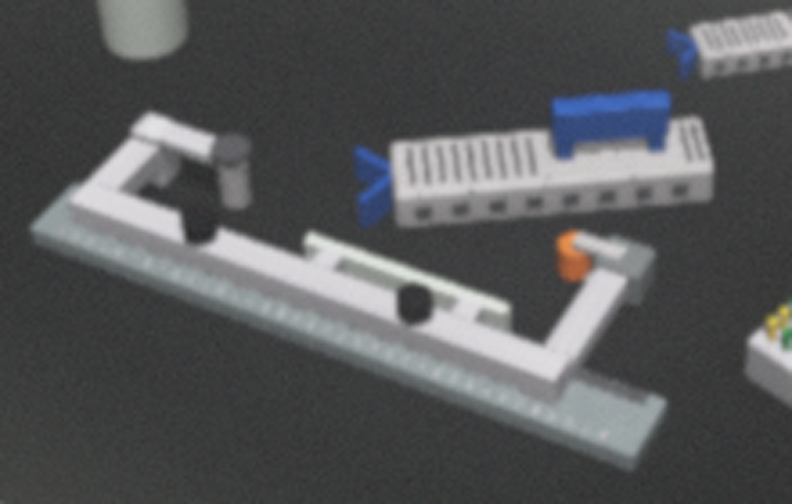

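```bash
python3 - <<'E'
from h import *
c=cal("top");s=cal("scene")
f=lambda *p:[(230+x/3.6,120+y/3.3) for x,y in p]
g=lambda *p:[(165+x/3.6,220+y/3.6) for x,y in p]
np.set_printoptions(precision=4,suppress=True)
ang=lambda a,b:np.arctan2(*(b-a)[1::-1])
b=onz(c,f((45,181),(762,103)),14e-3);print("base front",b,ang(b[1],b[0]))
b=onz(c,f((38,110),(752,37)),14e-3);print("base back",b,ang(b[1],b[0]))
b=onz(c,f((240,175),(478,147)),27e-3);print("rail front top",b,ang(b[1],b[0]))
P=onz(c,f((622,171)),.04)[0];C=onz(c,f((233,287)),.024)[0]
P2=onz(s,g((232,147)),.04)[0];C2=onz(s,g((574,241)),.024)[0]
print("post",P,P2,"catch",C,C2,np.linalg.norm(C-P),np.hypot(209.7,35.7),"ang",ang(P,C)-np.arctan2(35.7,209.7),ang(P2,C2)-np.arctan2(35.7,209.7))
L=onz(c,f((440,238),(498,298),(222,517),(160,452)),.028);print("lid",L,L.mean(0),ang(L[0],L[3]),ang(L[1],L[2]),np.linalg.norm(L[0]-L[3]),np.linalg.norm(L[0]-L[1]))
im=cv2.imread("pics/top0.png");m=blue(im)
hm=np.zeros_like(m);hm[225:262,285:325]=m[225:262,285:325]
r=cv2.minAreaRect(cv2.findNonZero(hm));bx=onz(c,cv2.boxPoints(r),.066);print("handle",r,bx,bx.mean(0))
fm=onz(c,f((480,272),(467,216),(525,275)),.022);print("fork in,tips",fm)
E
```

```text
base front [[ 0.6655  0.1851  0.014 ]
 [ 0.7158 -0.1995  0.014 ]] 1.7007494407816413
base back [[ 0.7089  0.1905  0.014 ]
 [ 0.757  -0.1957  0.014 ]] 1.694830853524196
rail front top [[ 0.6654  0.0803  0.027 ]
 [ 0.6828 -0.0448  0.027 ]] 1.7094627745208917
post [ 0.6651 -0.1188  0.04  ] [ 0.6615 -0.1204  0.04  ] catch [0.6001 0.0831 0.024 ] [0.6021 0.0836 0.024 ] 0.2126985886523207 212.71713612212815 ang 1.7134739906721663 1.685195526630527
lid [[ 0.6283 -0.0245  0.028 ]
 [ 0.5935 -0.0544  0.028 ]
 [ 0.4687  0.0864  0.028 ]
 [ 0.5048  0.1186  0.028 ]] [0.5488 0.0315 0.028 ] 2.282764767428554 2.2959924960961047 0.18899190808172664 0.045896212701597335
handle ((305.9179992675781, 242.901611328125), (7.682212829589844, 37.130699157714844), 50.19443130493164) [[0.5086 0.0889 0.066 ]
 [0.5517 0.0388 0.066 ]
 [0.5411 0.03   0.066 ]
 [0.4981 0.0801 0.066 ]] [0.5249 0.0595 0.066 ]
fork in,tips [[ 0.61   -0.0456  0.022 ]
 [ 0.643  -0.039   0.022 ]
 [ 0.6084 -0.0691  0.022 ]]
```

>>> drive_tool([
  {"dx": 495, "dy": -490, "dz": 0, "az": -1.82, "gripper": 1},
  {"dx": 495, "dy": -490, "dz": 0, "az": -1.82, "gripper": 1},
  {"dx": 495, "dy": -490, "dz": 0, "az": -1.82, "gripper": 1},
  {"dx": 495, "dy": -490, "dz": 0, "az": -1.82, "gripper": 1},
  {"dx": 495, "dy": -490, "dz": 0, "az": -1.82, "gripper": 1},
  {"dx": 495, "dy": -490, "dz": 0, "az": -1.82, "gripper": 1},
  {"dx": 495, "dy": -490, "dz": 0, "az": -1.82, "gripper": 1},
  {"dx": 495, "dy": -490, "dz": 0, "az": -1.82, "gripper": 1},
], grip_force=40)

```text
$.moves[0]: bad value
```

>>> drive_tool([
  {"ax": 0, "ay": 0, "az": -0.18, "dx": 49, "dy": -49, "dz": 0, "gripper": 1},
  {"ax": 0, "ay": 0, "az": -0.36, "dx": 98, "dy": -98, "dz": 0, "gripper": 1},
], grip_force=40)

```text
t: 0.4
tcp_pos: [0.3438, -0.4819, 0.2441]
orientation: [-3.14, -0.001, 0.834]
force: [0.8, -0.7, -0.5]
width: 0.085
```

>>> drive_tool([
  {"ax": 0, "ay": 0, "az": -0.18, "dx": 57, "dy": -25, "dz": 0, "gripper": 1},
  {"ax": 0, "ay": 0, "az": -0.36, "dx": 114, "dy": -50, "dz": 0, "gripper": 1},
  {"ax": 0, "ay": 0, "az": -0.54, "dx": 171, "dy": -75, "dz": 0, "gripper": 1},
  {"ax": 0, "ay": 0, "az": -0.72, "dx": 228, "dy": -100, "dz": 0, "gripper": 1},
  {"ax": 0, "ay": 0, "az": -0.9, "dx": 285, "dy": -125, "dz": 0, "gripper": 1},
  {"ax": 0, "ay": 0, "az": -1.08, "dx": 342, "dy": -150, "dz": 0, "gripper": 1},
  {"ax": 0, "ay": 0, "az": -1.26, "dx": 399, "dy": -175, "dz": 0, "gripper": 1},
  {"ax": 0, "ay": 0, "az": -1.44, "dx": 456, "dy": -200, "dz": 0, "gripper": 1},
])

```text
t: 1.4
tcp_pos: [0.5026, -0.0081, 0.2448]
orientation: [3.141, -0.001, 2.279]
force: [0.9, -0.9, 0.4]
width: 0.0859
```

>>> drive_tool([
  {"ax": 0, "ay": 0, "az": -0.01, "dx": 25, "dy": 40, "dz": 20, "gripper": 1},
  {"ax": 0, "ay": 0, "az": -0.01, "dx": 37, "dy": 61, "dz": 40, "gripper": 1},
  {"ax": 0, "ay": 0, "az": -0.01, "dx": 37, "dy": 61, "dz": 40, "gripper": 1},
  {"ax": 0, "ay": 0, "az": -0.01, "dx": 37, "dy": 61, "dz": 40, "gripper": 1},
])

```text
t: 1.9
tcp_pos: [0.5247, 0.0587, 0.2051]
orientation: [-3.141, -0.001, 2.288]
force: [-0.4, -1.3, 0.5]
width: 0.0855
```

```bash
python3 - <<'E'
from h import *
s=robot.observe();print(s['t'],s['tcp_pos'],s['orientation'],s['force'])
im=robot.get_image("wrist");cv2.imwrite("pics/w1.png",im)
np.save("w1.npy",np.r_[s['tcp_pos'],s['orientation']])
[print(*b) for b in blobs(blue(im),30)]
[print(*b) for b in blobs(orange(im),30)]
E
```

```text
1.9 [0.52466422 0.05873833 0.20509313] [-3.14124075e+00 -1.17183295e-03  2.28835822e+00] [-0.3632072  -1.27959327  0.47385053]
933 [166.2  25.4] [153   0  29  55]
40 [522.7  46.4] [519  43   8   7]
41 [529.7  57.5] [526  54   8   7]
43 [492.3 100.9] [485  98  12   6]
44 [498.7 111.8] [492 109  12   6]
42 [515.3 114.3] [508 112  13   6]
44 [521.5 124.7] [514 122  13   6]
39 [538.8 127.6] [532 125  12   6]
41 [543.9 137.5] [536 136  14   5]
367 [196.5 148.5] [178 140  42  20]
1485 [319.8 232.1] [312 188  17  90]
1073 [  9.6 363.1] [  0 327  30  70]
244 [303.  364.4] [294 358  24  18]
241 [334.2 364.4] [320 358  24  18]
431 [399.9   5.2] [377   0  46  14]
324 [396.5 256.5] [387 243  25  27]
```

View pics/w1.png

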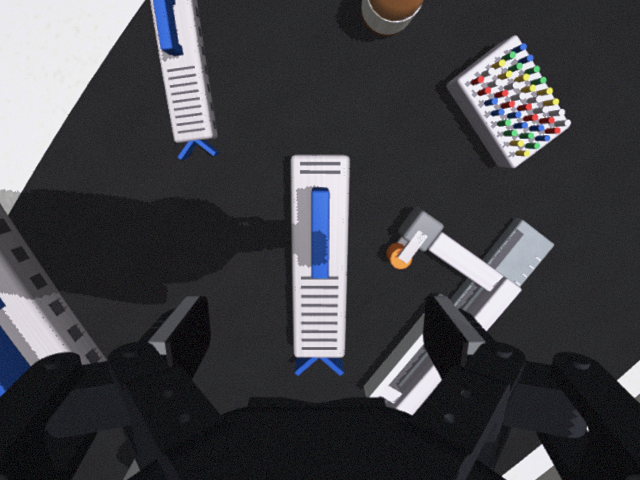

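```bash
python3 - <<'E'
from h import *
np.set_printoptions(precision=4,suppress=True)
p=np.load("w1.npy");c=cal("wrist",(p[:3],p[3:]))
im=cv2.imread("pics/w1.png");m=blue(im);hm=np.zeros_like(m);hm[180:285,305:335]=m[180:285,305:335]
b=cv2.boxPoints(cv2.minAreaRect(cv2.findNonZero(hm)));print(b);B=onz(c,b,.066);print(B.mean(0))
mids=onz(c,[(319.9,187.5),(319.9,277.5)],.066);d=mids[0]-mids[1];print("handle",mids.mean(0),np.arctan2(d[1],d[0]),np.linalg.norm(d))
L=onz(c,[(292,155),(349,155),(345,357),(294,357)],.028);d=(L[0]+L[1]-L[2]-L[3])/2;print("lid",L.mean(0),np.arctan2(d[1],d[0]),np.linalg.norm(d))
F=onz(c,[(319.5,357)],.022);print("fork inner",F)
C=onz(c,[(400,257)],.024);print("catch",C)
R=np.array([[np.cos(p[5]),np.sin(p[5])],[np.sin(p[5]),-np.cos(p[5])]])
print("tool delta mm to handle",R@(mids.mean(0)-p[:3])[:2]*1e3)
E
```

```text
[[312. 188.]
 [328. 188.]
 [328. 277.]
 [312. 277.]]
[0.5269 0.0612 0.066 ]
handle [0.5269 0.0611 0.066 ] 2.291302503459643 0.07098519692707406
lid [0.5516 0.0336 0.028 ] 2.2867469993805103 0.19030814884130243
fork inner [[ 0.6166 -0.041   0.022 ]]
catch [[0.6026 0.0853 0.024 ]]
tool delta mm to handle [0.3451 3.2345]
```

>>> drive_tool([
  {"ax": 0, "ay": 0, "az": 0, "dx": 0, "dy": 3, "dz": 55, "gripper": 0.3},
  {"ax": 0, "ay": 0, "az": 0, "dx": 0, "dy": 3, "dz": 110, "gripper": 0.1},
  {"ax": 0, "ay": 0, "az": 0, "dx": 0, "dy": 3, "dz": 140, "gripper": 0.0},
  {"ax": 0, "ay": 0, "az": 0, "dx": 0, "dy": 3, "dz": 153, "gripper": 0.0},
  {"ax": 0, "ay": 0, "az": 0, "dx": 0, "dy": 3, "dz": 153, "gripper": 0.0},
  {"ax": 0, "ay": 0, "az": 0, "dx": 0, "dy": 3, "dz": 153, "gripper": 0.0},
], grip_force=40)

```text
t: 2.7
tcp_pos: [0.528, 0.0604, 0.0538]
orientation: [3.14, 0.001, 2.287]
force: [0.8, -0.1, -0.5]
width: 0.0428
```

```bash
python3 - <<'E'
from h import *
s=robot.observe();print(s['t'],s['tcp_pos'],s['orientation'],s['force'],s['width'])
im=robot.get_image("wrist");cv2.imwrite("pics/w2.png",im)
im=robot.get_image("scene");cv2.imwrite("pics/s2.png",im)
E
```

```text
2.7 [0.52798221 0.06036094 0.05376958] [3.13958544e+00 6.18743380e-04 2.28685192e+00] [ 0.78510009 -0.10788262 -0.48124058] 0.04280674464868663
```

View pics/w2.png

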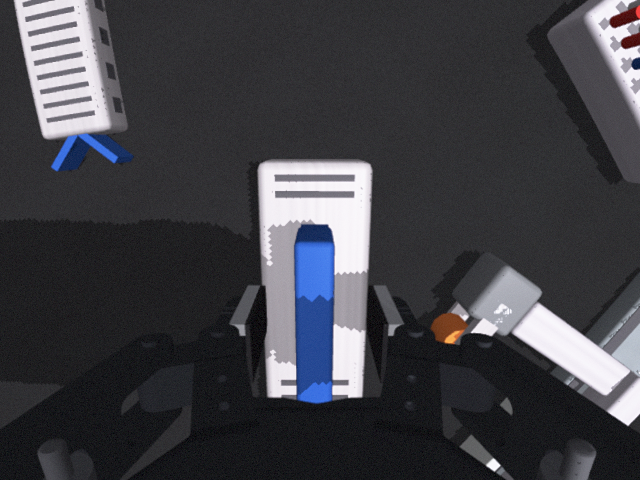

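View pics/s2.png

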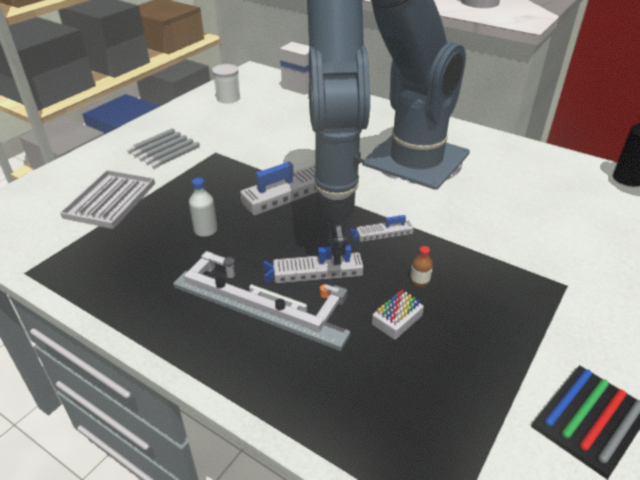

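Fingers straddle the blue handle (handle ≈ x 315 between pads at 255 and 378). Closing.

>>> drive_tool([
  {"ax": 0, "ay": 0, "az": 0, "dx": 0, "dy": 0, "dz": 0, "gripper": -0.5},
  {"ax": 0, "ay": 0, "az": 0, "dx": 0, "dy": 0, "dz": 0, "gripper": -1},
  {"ax": 0, "ay": 0, "az": 0, "dx": 0, "dy": 0, "dz": 0, "gripper": -1},
  {"ax": 0, "ay": 0, "az": 0, "dx": 0, "dy": 0, "dz": 0, "gripper": -1},
], grip_force=40)

```text
t: 3.3
tcp_pos: [0.5281, 0.0603, 0.0542]
orientation: [3.139, 0.001, 2.287]
force: [-1.4, -1.0, 7.0]
width: 0.013
```

```bash
python3 - <<'E'
from h import *
np.set_printoptions(precision=4,suppress=True)
s=robot.observe();print(s['t'],s['tcp_pos'],s['orientation'],s['force'],s['moment'],s['width'])
im=robot.get_image("wrist");cv2.imwrite("pics/w3.png",im)
im=robot.get_image("top");cv2.imwrite("pics/t3.png",im);cv2.imwrite("pics/t3c.png",cv2.resize(im[120:300,230:450],None,fx=3.6,fy=3.3,interpolation=2))
E
```

```text
3.3 [0.5281 0.0603 0.0542] [3.1393 0.0013 2.2871] [-1.4165 -0.9912  7.0212] [-0.2658  0.203   0.0904] 0.012995981587211212
```

View pics/w3.png

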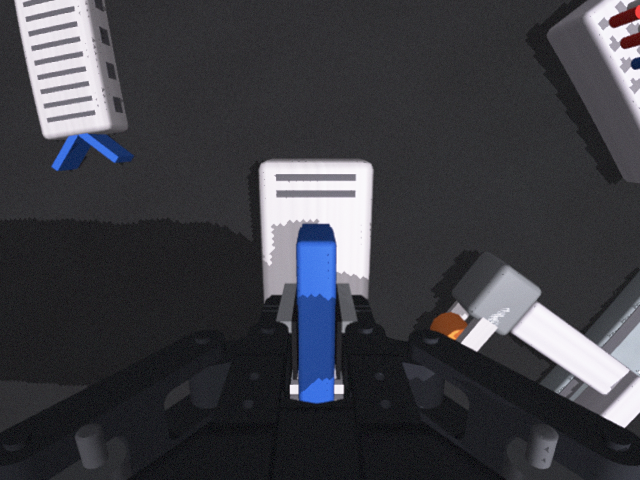

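View pics/t3c.png

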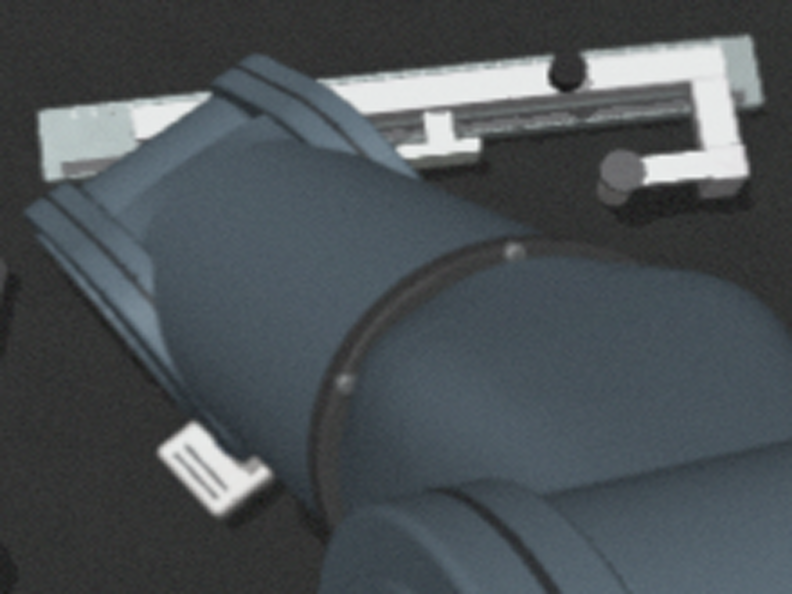

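>>> drive_tool([
  {"ax": 0, "ay": 0, "az": 0, "dx": 0, "dy": 0, "dz": -0.8, "gripper": -1},
  {"ax": 0, "ay": 0, "az": 0, "dx": -3, "dy": -2, "dz": -0.8, "gripper": -1},
  {"ax": 0, "ay": 0, "az": 0, "dx": -6, "dy": -4, "dz": -0.8, "gripper": -1},
  {"ax": 0, "ay": 0, "az": 0, "dx": -6, "dy": -4, "dz": -0.8, "gripper": -1},
])

```text
t: 3.9
tcp_pos: [0.5289, 0.0525, 0.0548]
orientation: [3.14, 0.001, 2.286]
force: [-0.8, -0.6, -3.4]
width: 0.0134
```

```bash
cat > o.py <<'E'
from h import *
np.set_printoptions(precision=4,suppress=True)
s=robot.observe();y=s['orientation'][2]
R=np.array([[np.cos(y),np.sin(y)],[np.sin(y),-np.cos(y)]])
print(s['t'],s['tcp_pos'],s['orientation'],'F',s['force'],'M',s['moment'],'w',s['width'],'Ftool xy',R@s['force'][:2])
# grip rel.
u=R[0];g=s['tcp_pos'][:2]+.0013*u
print("fork",g-.1447*u)
E
python3 o.py
```

```text
3.9 [0.5289 0.0525 0.0548] [3.1399 0.0012 2.2862] F [-0.814  -0.6104 -3.3801] M [0.0612 0.1312 0.0082] w 0.013412444000767399 Ftool xy [ 0.0731 -1.0148]
fork [ 0.6229 -0.0558]
```

>>> drive_tool([
  {"ax": 0, "ay": 0, "az": 0, "dx": 0, "dy": 0, "dz": 0.5, "gripper": -1},
  {"ax": 0, "ay": 0, "az": 0, "dx": -8, "dy": -3, "dz": 0.5, "gripper": -1},
  {"ax": 0, "ay": 0, "az": 0, "dx": -16, "dy": -6, "dz": 0.5, "gripper": -1},
  {"ax": 0, "ay": 0, "az": 0, "dx": -24, "dy": -9, "dz": 0.5, "gripper": -1},
  {"ax": 0, "ay": 0, "az": 0, "dx": -32, "dy": -9, "dz": 0.5, "gripper": -1},
  {"ax": 0, "ay": 0, "az": 0, "dx": -40, "dy": -9, "dz": 0.5, "gripper": -1},
  {"ax": 0, "ay": 0, "az": 0, "dx": -40, "dy": -9, "dz": 0.5, "gripper": -1},
])

```text
t: 4.78
tcp_pos: [0.549, 0.0155, 0.0543]
orientation: [3.14, 0.002, 2.285]
force: [-0.6, -0.6, -0.9]
width: 0.0132
```

```bash
python3 o.py; python3 - <<'E'
from h import *
im=robot.get_image("top");cv2.imwrite("pics/t4.png",im);cv2.imwrite("pics/t4c.png",cv2.resize(im[120:300,230:450],None,fx=3.6,fy=3.3,interpolation=2))
im=robot.get_image("scene");cv2.imwrite("pics/s4.png",im);cv2.imwrite("pics/s4c.png",cv2.resize(im[220:360,165:385],None,fx=3.6,fy=3.6,interpolation=2))
E
```

```text
4.775 [0.549  0.0155 0.0543] [3.1397 0.0019 2.2849] F [-0.5883 -0.5827 -0.8777] M [-0.1512 -0.1648 -0.0458] w 0.013242033793545428 Ftool xy [-0.0551 -0.8262]
fork [ 0.6429 -0.0929]
```

View pics/t4c.png

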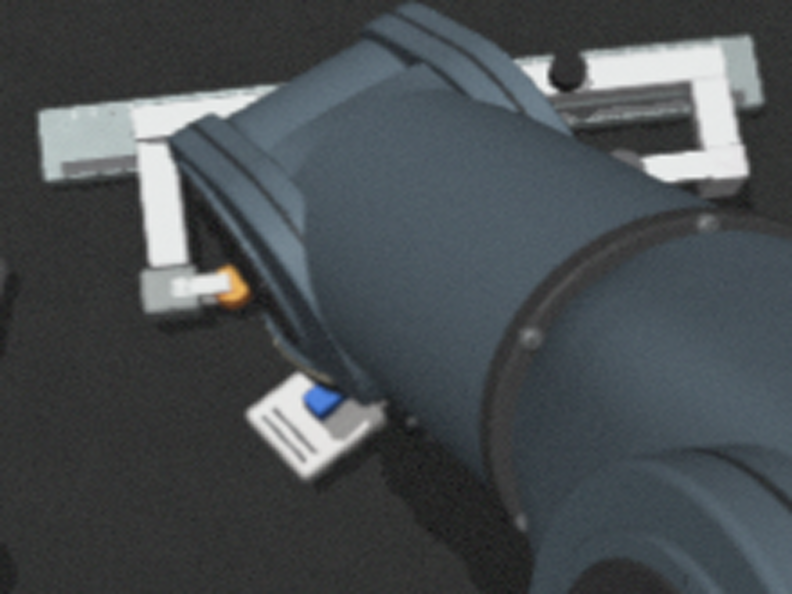

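View pics/s4c.png

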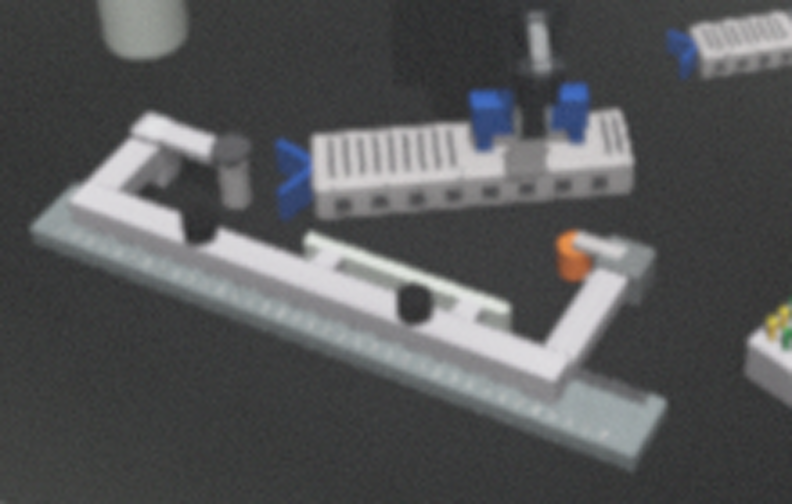

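>>> drive_tool([
  {"ax": 0, "ay": 0, "az": 0, "dx": -6, "dy": 0, "dz": 0.1, "gripper": -1},
  {"ax": 0, "ay": 0, "az": 0, "dx": -12, "dy": 0, "dz": 0.1, "gripper": -1},
  {"ax": 0, "ay": 0, "az": 0, "dx": -18, "dy": 0, "dz": 0.1, "gripper": -1},
  {"ax": 0, "ay": 0, "az": 0, "dx": -22, "dy": 0, "dz": 0.1, "gripper": -1},
  {"ax": 0, "ay": 0, "az": 0, "dx": -24, "dy": 0, "dz": 0.1, "gripper": -1},
  {"ax": 0, "ay": 0, "az": 0, "dx": -24, "dy": 0, "dz": 0.1, "gripper": -1},
])

```text
t: 5.62
tcp_pos: [0.5645, -0.0021, 0.0543]
orientation: [3.14, 0.002, 2.286]
force: [0.0, 0.3, -0.5]
width: 0.0134
```

```bash
python3 o.py; python3 - <<'E'
from h import *
im=robot.get_image("scene");cv2.imwrite("pics/s5.png",im);cv2.imwrite("pics/s5c.png",cv2.resize(im[240:300,200:340],None,fx=5.6,fy=5.6,interpolation=2))
E
```

```text
5.625 [ 0.5645 -0.0021  0.0543] [3.1396 0.0018 2.2856] F [ 0.0031  0.2654 -0.4979] M [ 0.1894 -0.093   0.0594] w 0.013406176733340613 Ftool xy [0.1984 0.1763]
fork [ 0.6585 -0.1104]
```

View pics/s5c.png

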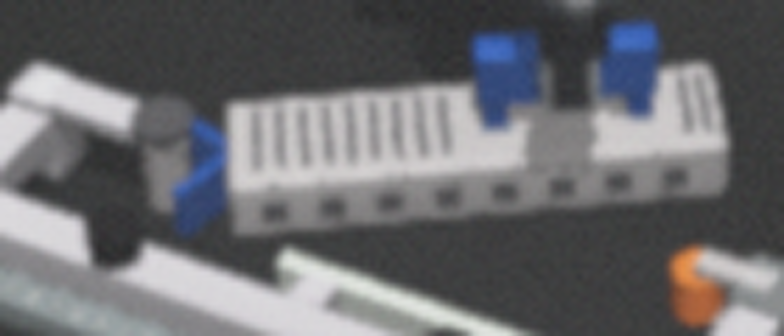

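>>> drive_tool([
  {"ax": 0, "ay": 0, "az": 0, "dx": -2, "dy": 0, "dz": 0.1, "gripper": -1},
  {"ax": 0, "ay": 0, "az": 0, "dx": -4, "dy": 0, "dz": 0.1, "gripper": -1},
  {"ax": 0, "ay": 0, "az": 0, "dx": -5, "dy": 0, "dz": 0.1, "gripper": -1},
])

```text
t: 6.05
tcp_pos: [0.5678, -0.0058, 0.0542]
orientation: [3.139, 0.002, 2.286]
force: [-2.3, 3.5, 2.6]
width: 0.013
```

```bash
python3 o.py
```

```text
6.05 [ 0.5678 -0.0058  0.0542] [3.1395 0.0017 2.2858] F [-2.3051  3.5233  2.5801] M [0.7164 0.4347 0.0944] w 0.012988193800952681 Ftool xy [4.1717 0.5692]
fork [ 0.6618 -0.1141]
```

>>> drive_tool([
  {"ax": 0, "ay": 0, "az": 0, "dx": -0.5, "dy": 0, "dz": 0, "gripper": -1},
  {"ax": 0, "ay": 0, "az": 0, "dx": -0.5, "dy": 0, "dz": 0, "gripper": -1},
])

```text
t: 6.3
tcp_pos: [0.5682, -0.0062, 0.0542]
orientation: [3.139, 0.002, 2.286]
force: [-2.0, 2.7, 2.2]
width: 0.0131
```

```bash
python3 o.py
```

```text
6.3 [ 0.5682 -0.0062  0.0542] [3.1394 0.0018 2.2858] F [-2.0234  2.6915  2.1725] M [0.5885 0.3606 0.0655] w 0.013147083832079262 Ftool xy [3.3589 0.2366]
fork [ 0.6622 -0.1145]
```

>>> drive_tool([
  {"ax": 0, "ay": 0, "az": 0, "dx": -0.8, "dy": 0, "dz": 0, "gripper": -1},
  {"ax": 0, "ay": 0, "az": 0, "dx": -1, "dy": 0, "dz": 0, "gripper": -1},
])

```text
t: 6.55
tcp_pos: [0.5688, -0.0069, 0.0542]
orientation: [3.139, 0.002, 2.286]
force: [-3.2, 2.3, 2.3]
width: 0.0132
```

```bash
python3 o.py;  python3 - <<'E'
from h import *
im=robot.get_image("scene");cv2.imwrite("pics/s6.png",im);cv2.imwrite("pics/s6c.png",cv2.resize(im[240:300,200:340],None,fx=5.6,fy=5.6,interpolation=2))
E
```

```text
6.55 [ 0.5688 -0.0069  0.0542] [3.1393 0.0018 2.2857] F [-3.1936  2.3043  2.3092] M [0.7286 0.4148 0.0803] w 0.01324787129402212 Ftool xy [ 3.8337 -0.9009]
fork [ 0.6628 -0.1152]
```

View pics/s6c.png

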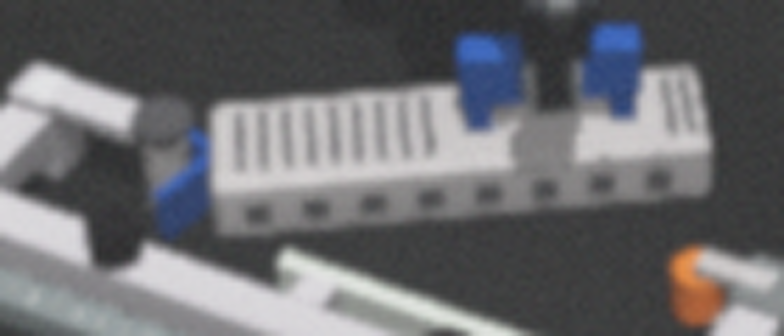

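>>> drive_tool([
  {"ax": 0, "ay": 0, "az": 0, "dx": -1, "dy": 0, "dz": 0, "gripper": -1},
  {"ax": 0, "ay": 0, "az": 0, "dx": -1.5, "dy": 0, "dz": 0, "gripper": -1},
])

```text
t: 6.85
tcp_pos: [0.5699, -0.0082, 0.0542]
orientation: [3.139, 0.002, 2.286]
force: [-3.1, 4.0, 2.0]
width: 0.0133
```

```bash
python3 o.py
```

```text
6.85 [ 0.5699 -0.0082  0.0542] [3.1394 0.0018 2.2857] F [-3.1093  3.9939  1.9808] M [0.6454 0.3806 0.0762] w 0.013267285419781933 Ftool xy [5.0543 0.27  ]
fork [ 0.6639 -0.1165]
```

>>> drive_tool([
  {"ax": 0, "ay": 0, "az": 0, "dx": -0.8, "dy": 0, "dz": -0.1, "gripper": -1},
  {"ax": 0, "ay": 0, "az": 0, "dx": -1.5, "dy": 0, "dz": -0.1, "gripper": -1},
])

```text
t: 7.1
tcp_pos: [0.5709, -0.0095, 0.0543]
orientation: [3.139, 0.002, 2.285]
force: [-1.9, 3.1, 0.9]
width: 0.0133
```

```bash
python3 o.py
```

```text
7.1 [ 0.5709 -0.0095  0.0543] [3.1395 0.0019 2.2854] F [-1.938   3.0597  0.9101] M [0.6038 0.3839 0.1106] w 0.01332894509433158 Ftool xy [3.5812 0.5414]
fork [ 0.6649 -0.1178]
```

>>> drive_tool([
  {"ax": 0, "ay": 0, "az": 0, "dx": -0.8, "dy": 0, "dz": -0.1, "gripper": -1},
  {"ax": 0, "ay": 0, "az": 0, "dx": -1.5, "dy": 0, "dz": -0.1, "gripper": -1},
])

```text
t: 7.35
tcp_pos: [0.5711, -0.0097, 0.0542]
orientation: [3.14, 0.0, 2.286]
force: [-6.3, 5.5, 3.2]
width: 0.0131
```

```bash
python3 o.py;  python3 - <<'E'
from h import *
im=robot.get_image("scene");cv2.imwrite("pics/s7.png",im);cv2.imwrite("pics/s7c.png",cv2.resize(im[240:300,200:340],None,fx=5.6,fy=5.6,interpolation=2))
E
```

```text
7.35 [ 0.5711 -0.0097  0.0542] [3.14   0.0003 2.2863] F [-6.2888  5.4845  3.151 ] M [1.4016 1.0612 0.1201] w 0.01305188024085378 Ftool xy [ 8.2649 -1.1488]
fork [ 0.6652 -0.118 ]
```

View pics/s7c.png

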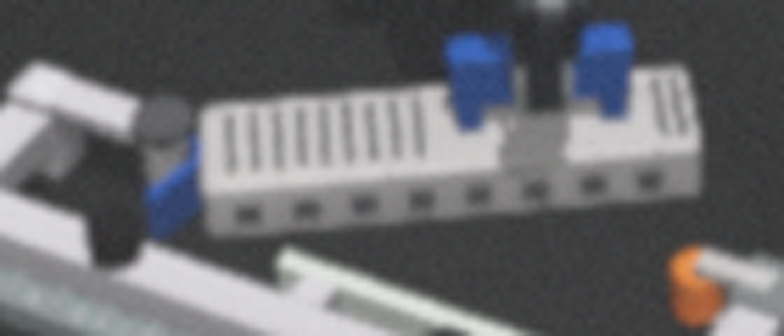

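>>> drive_tool([
  {"ax": 0, "ay": 0, "az": 0, "dx": -1.2, "dy": 0, "dz": 0, "gripper": -1},
  {"ax": 0, "ay": 0, "az": 0, "dx": -1.5, "dy": 0, "dz": 0, "gripper": -1},
])

```text
t: 7.65
tcp_pos: [0.5712, -0.0097, 0.0543]
orientation: [3.14, -0.001, 2.287]
force: [-6.9, 5.9, 4.3]
width: 0.0132
```

```bash
python3 o.py
```

```text
7.65 [ 0.5712 -0.0097  0.0543] [ 3.1405 -0.0015  2.2873] F [-6.9495  5.944   4.3305] M [1.3472 1.1244 0.079 ] w 0.013213939089153887 Ftool xy [ 9.0465 -1.3366]
fork [ 0.6653 -0.1179]
```

>>> drive_tool([
  {"ax": 0, "ay": 0, "az": 0.025, "dx": -1.2, "dy": 3.6, "dz": -0.2, "gripper": -1},
  {"ax": 0, "ay": 0, "az": 0.05, "dx": -1.4, "dy": 7.1, "dz": -0.2, "gripper": -1},
  {"ax": 0, "ay": 0, "az": 0.075, "dx": -1.6, "dy": 10.6, "dz": -0.2, "gripper": -1},
  {"ax": 0, "ay": 0, "az": 0.1, "dx": -1.9, "dy": 14.2, "dz": -0.2, "gripper": -1},
])

```text
t: 8.15
tcp_pos: [0.5825, -0.0008, 0.0544]
orientation: [3.141, -0.003, 2.188]
force: [-3.8, 5.0, 2.8]
width: 0.0133
```

```bash
python3 o.py
```

```text
8.15 [ 0.5825 -0.0008  0.0544] [ 3.141  -0.003   2.1875] F [-3.7501  5.0047  2.8129] M [0.9476 0.6482 0.0301] w 0.013294709545507061 Ftool xy [ 6.2516 -0.1648]
fork [ 0.6655 -0.1178]
```

>>> drive_tool([
  {"ax": 0, "ay": 0, "az": 0.03, "dx": -1.3, "dy": 4.3, "dz": -0.2, "gripper": -1},
  {"ax": 0, "ay": 0, "az": 0.06, "dx": -1.5, "dy": 8.5, "dz": -0.2, "gripper": -1},
  {"ax": 0, "ay": 0, "az": 0.09, "dx": -1.8, "dy": 12.8, "dz": -0.2, "gripper": -1},
  {"ax": 0, "ay": 0, "az": 0.12, "dx": -2.2, "dy": 17.0, "dz": -0.2, "gripper": -1},
  {"ax": 0, "ay": 0, "az": 0.15, "dx": -2.8, "dy": 21.2, "dz": -0.2, "gripper": -1},
  {"ax": 0, "ay": 0, "az": 0.18, "dx": -3.5, "dy": 25.5, "dz": -0.2, "gripper": -1},
])

```text
t: 8.9
tcp_pos: [0.6049, 0.0121, 0.0545]
orientation: [-3.141, -0.004, 2.008]
force: [-5.2, 4.6, 1.8]
width: 0.0132
```

```bash
python3 o.py; python3 - <<'E'
from h import *
im=robot.get_image("scene");cv2.imwrite("pics/s8.png",im);cv2.imwrite("pics/s8c.png",cv2.resize(im[220:360,165:385],None,fx=3.6,fy=3.6,interpolation=2))
E
```

```text
8.9 [0.6049 0.0121 0.0545] [-3.141  -0.0041  2.0076] F [-5.2169  4.558   1.7601] M [0.7939 0.7046 0.1672] w 0.01324701451185955 Ftool xy [ 6.3371 -2.7988]
fork [ 0.6656 -0.1178]
```

View pics/s8c.png

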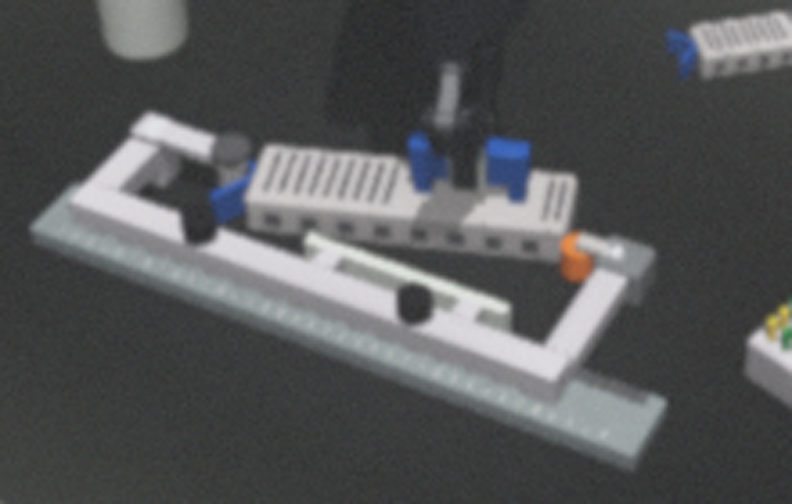

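>>> drive_tool([
  {"ax": 0, "ay": 0, "az": 0.03, "dx": -0.9, "dy": 4.3, "dz": -0.1, "gripper": -1},
  {"ax": 0, "ay": 0, "az": 0.06, "dx": -1.1, "dy": 8.6, "dz": -0.1, "gripper": -1},
  {"ax": 0, "ay": 0, "az": 0.09, "dx": -1.4, "dy": 12.8, "dz": -0.1, "gripper": -1},
  {"ax": 0, "ay": 0, "az": 0.12, "dx": -1.8, "dy": 17.1, "dz": -0.1, "gripper": -1},
])

```text
t: 9.45
tcp_pos: [0.6217, 0.0187, 0.0546]
orientation: [-3.141, -0.005, 1.886]
force: [-1.5, 3.5, 0.1]
width: 0.0134
```

```bash
python3 o.py
```

```text
9.45 [0.6217 0.0187 0.0546] [-3.1411 -0.0048  1.8856] F [-1.5464  3.4976  0.0861] M [ 0.7365  0.3055 -0.0081] w 0.013375308412557203 Ftool xy [ 3.8045 -0.3873]
fork [ 0.6662 -0.1176]
```

>>> drive_tool([
  {"ax": 0.004, "ay": 0.001, "az": 0.03, "dx": -1.3, "dy": 4.3, "dz": 0.2, "gripper": -1},
  {"ax": 0.004, "ay": 0.001, "az": 0.06, "dx": -1.5, "dy": 8.5, "dz": 0.2, "gripper": -1},
  {"ax": 0.004, "ay": 0.001, "az": 0.09, "dx": -1.8, "dy": 12.8, "dz": 0.2, "gripper": -1},
  {"ax": 0.004, "ay": 0.001, "az": 0.12, "dx": -2.2, "dy": 17.0, "dz": 0.2, "gripper": -1},
])

```text
t: 9.95
tcp_pos: [0.6387, 0.0231, 0.0546]
orientation: [-3.137, -0.007, 1.765]
force: [-2.9, 5.0, 3.0]
width: 0.0129
```

```bash
python3 o.py; python3 - <<'E'
from h import *
im=robot.get_image("scene");cv2.imwrite("pics/s9.png",im);cv2.imwrite("pics/s9c.png",cv2.resize(im[220:360,165:385],None,fx=3.6,fy=3.6,interpolation=2))
E
```

```text
9.95 [0.6387 0.0231 0.0546] [-3.1367 -0.0066  1.7654] F [-2.9154  5.0484  3.0109] M [0.8218 0.3984 0.0381] w 0.012913453881830978 Ftool xy [ 5.5168 -1.8843]
fork [ 0.6664 -0.1176]
```

View pics/s9c.png

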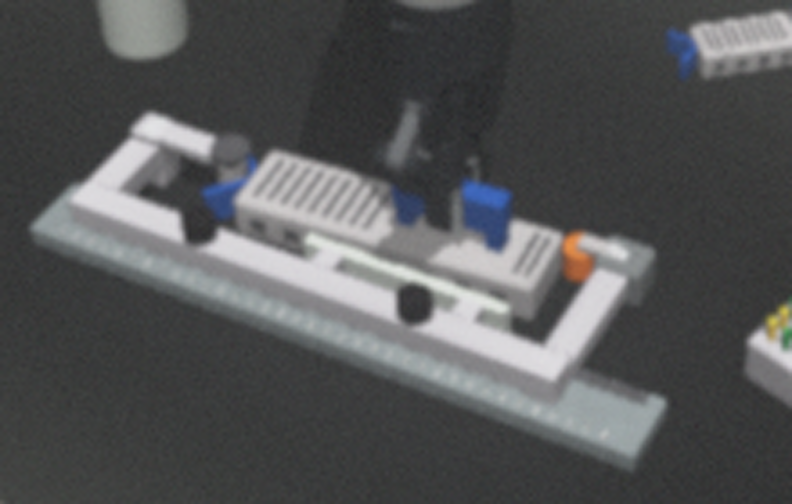

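>>> drive_tool([
  {"ax": -0.004, "ay": -0.006, "az": 0.015, "dx": -1.0, "dy": 2.1, "dz": 0, "gripper": -1},
  {"ax": -0.004, "ay": -0.006, "az": 0.03, "dx": -1.0, "dy": 4.3, "dz": 0, "gripper": -1},
  {"ax": -0.004, "ay": -0.006, "az": 0.045, "dx": -1.1, "dy": 6.4, "dz": 0, "gripper": -1},
])

```text
t: 10.38
tcp_pos: [0.646, 0.0243, 0.0546]
orientation: [-3.141, -0.002, 1.718]
force: [-0.4, 5.4, -0.5]
width: 0.0134
```

```bash
python3 o.py
```

```text
10.375 [0.646  0.0243 0.0546] [-3.1415 -0.0016  1.7181] F [-0.3913  5.4072 -0.4678] M [ 1.1927  0.392  -0.3334] w 0.013416576974737738 Ftool xy [5.406  0.4068]
fork [ 0.6671 -0.1175]
```

```bash
python3 - <<'E'
from h import *
im=robot.get_image("scene");cv2.imwrite("pics/s10.png",im);cv2.imwrite("pics/s10c.png",cv2.resize(im[220:360,165:385],None,fx=3.6,fy=3.6,interpolation=2))
im=robot.get_image("wrist");cv2.imwrite("pics/w10.png",im)
E
```

```text
(no output)
```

View pics/s10c.png

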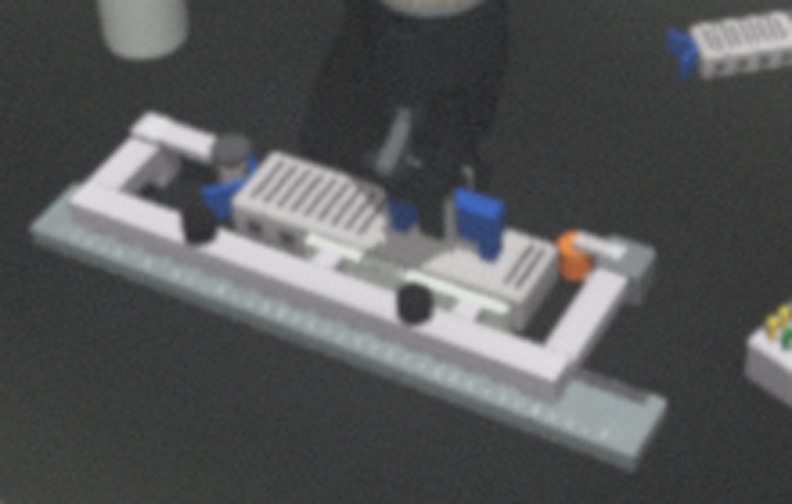

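View pics/w10.png

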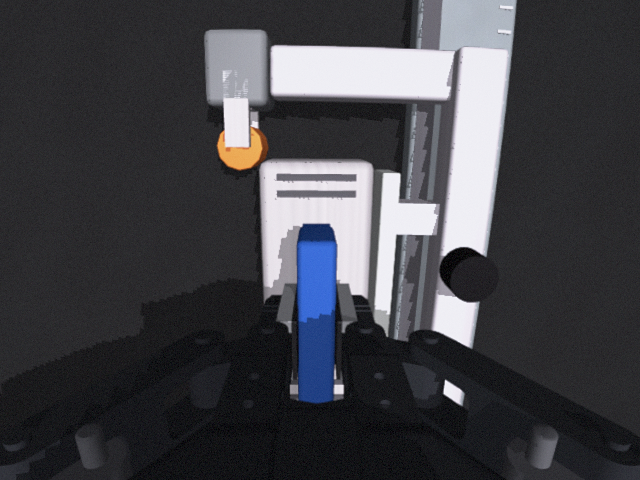

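>>> drive_tool([
  {"ax": 0, "ay": 0, "az": 0.01, "dx": -0.8, "dy": 0.8, "dz": 0.1, "gripper": -1},
  {"ax": 0, "ay": 0, "az": 0.02, "dx": -0.8, "dy": 2.2, "dz": 0.1, "gripper": -1},
  {"ax": 0, "ay": 0, "az": 0.02, "dx": -0.8, "dy": 2.2, "dz": 0.1, "gripper": -1},
])

```text
t: 10.85
tcp_pos: [0.6485, 0.0247, 0.0545]
orientation: [-3.142, -0.003, 1.698]
force: [-2.1, 4.6, 0.9]
width: 0.0132
```

```bash
python3 o.py; python3 - <<'E'
from h import *
im=robot.get_image("scene");cv2.imwrite("pics/s11.png",im);cv2.imwrite("pics/s11c.png",cv2.resize(im[220:360,165:385],None,fx=3.6,fy=3.6,interpolation=2))
im=robot.get_image("wrist");cv2.imwrite("pics/w11.png",im);cv2.imwrite("pics/w11c.png",cv2.resize(im[20:320,180:480],None,fx=2,fy=2,interpolation=2))
E
```

```text
10.85 [0.6485 0.0247 0.0545] [-3.1416 -0.0026  1.6982] F [-2.0979  4.5943  0.9436] M [ 0.9246  0.2421 -0.2324] w 0.013178259443803136 Ftool xy [ 4.8236 -1.4973]
fork [ 0.6667 -0.1175]
```

View pics/w11c.png

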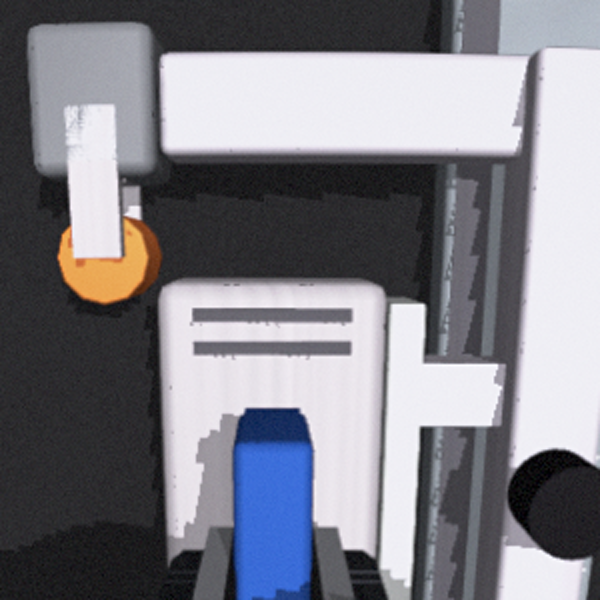

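>>> drive_tool([
  {"ax": 0, "ay": 0, "az": 0.004, "dx": -0.6, "dy": 0.8, "dz": 0, "gripper": -1},
  {"ax": 0, "ay": 0, "az": 0.006, "dx": -0.6, "dy": 1.2, "dz": 0, "gripper": -1},
  {"ax": 0, "ay": 0, "az": 0.006, "dx": -0.6, "dy": 1.2, "dz": 0, "gripper": -1},
])

```text
t: 11.32
tcp_pos: [0.6487, 0.0247, 0.0544]
orientation: [-3.139, -0.003, 1.693]
force: [-6.9, 4.3, 4.5]
width: 0.0131
```

```bash
python3 o.py; python3 - <<'E'
from h import *
im=robot.get_image("wrist");cv2.imwrite("pics/w12.png",im);cv2.imwrite("pics/w12c.png",cv2.resize(im[20:320,180:480],None,fx=2,fy=2,interpolation=2))
E
```

```text
11.325 [0.6487 0.0247 0.0544] [-3.1394 -0.003   1.6928] F [-6.8962  4.33    4.4593] M [0.6562 1.1617 0.0955] w 0.013087999088957117 Ftool xy [ 5.1374 -6.3177]
fork [ 0.6662 -0.1176]
```

View pics/w12c.png

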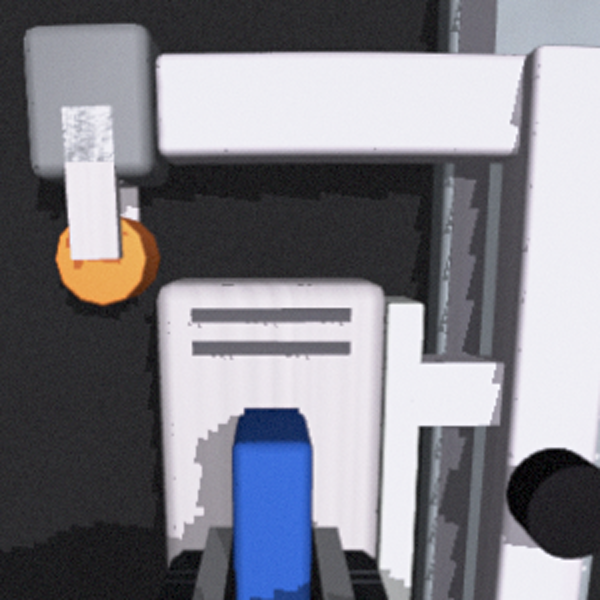

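>>> drive_tool([
  {"ax": 0, "ay": 0, "az": 0, "dx": 0, "dy": 0, "dz": 0, "gripper": -1},
  {"ax": 0, "ay": 0, "az": 0, "dx": 0, "dy": 0, "dz": 0, "gripper": -1},
])

```text
t: 11.62
tcp_pos: [0.6487, 0.0247, 0.0544]
orientation: [-3.139, -0.003, 1.693]
force: [-3.1, 3.4, 1.3]
width: 0.0134
```

```bash
python3 o.py
```

```text
11.625 [0.6487 0.0247 0.0544] [-3.1392 -0.003   1.693 ] F [-3.0912  3.3551  1.2856] M [0.4338 0.3721 0.2062] w 0.013413679687025342 Ftool xy [ 3.7068 -2.6594]
fork [ 0.6661 -0.1176]
```

>>> drive_tool([
  {"ax": 0, "ay": 0, "az": 0, "dx": 0, "dy": 0, "dz": 0, "gripper": -0.5},
  {"ax": 0, "ay": 0, "az": 0, "dx": 0, "dy": 0, "dz": 0, "gripper": -0.2},
  {"ax": 0, "ay": 0, "az": 0, "dx": 0, "dy": 0, "dz": 0, "gripper": -0.1},
  {"ax": 0, "ay": 0, "az": 0, "dx": 0, "dy": 0, "dz": 0, "gripper": -0.1},
])

```text
t: 12.12
tcp_pos: [0.6488, 0.0245, 0.0545]
orientation: [-3.139, -0.003, 1.693]
force: [0.2, 0.6, -0.1]
width: 0.0384
```

```bash
python3 o.py; python3 - <<'E'
from h import *
im=robot.get_image("wrist");cv2.imwrite("pics/w13.png",im)
E
```

```text
12.125 [0.6488 0.0245 0.0545] [-3.1394 -0.0028  1.6926] F [ 0.2154  0.5828 -0.1134] M [-0.034   0.0099 -0.0145] w 0.038387971799789124 Ftool xy [0.5523 0.2847]
fork [ 0.6662 -0.1178]
```

View pics/w13.png

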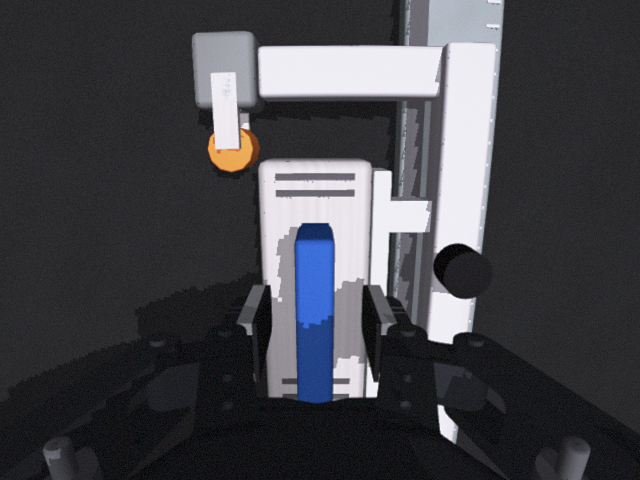

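Free of the handle, forces zero. Now straight up, then away from the top camera's view.

>>> drive_tool([
  {"ax": 0, "ay": 0, "az": 0, "dx": 0, "dy": 0, "dz": -20, "gripper": 0},
  {"ax": 0, "ay": 0, "az": 0, "dx": 0, "dy": 0, "dz": -60, "gripper": 0},
  {"ax": 0, "ay": 0, "az": 0, "dx": 0, "dy": 0, "dz": -110, "gripper": 0},
  {"ax": 0, "ay": 0, "az": 0, "dx": 0, "dy": -50, "dz": -160, "gripper": 0},
  {"ax": 0, "ay": 0, "az": 0, "dx": 0, "dy": -100, "dz": -160, "gripper": 0},
  {"ax": 0, "ay": 0, "az": 0, "dx": 0, "dy": -150, "dz": -160, "gripper": 0},
  {"ax": 0, "ay": 0, "az": 0, "dx": 0, "dy": -200, "dz": -160, "gripper": 0},
  {"ax": 0, "ay": 0, "az": 0, "dx": 0, "dy": -200, "dz": -160, "gripper": 0},
])

```text
t: 13.18
tcp_pos: [0.4472, -0.0011, 0.2152]
orientation: [-3.137, -0.001, 1.692]
force: [0.9, 0.4, 0.2]
width: 0.0428
```

```bash
python3 o.py; python3 - <<'E'
from h import *
im=robot.get_image("top");cv2.imwrite("pics/t14.png",im);cv2.imwrite("pics/t14c.png",cv2.resize(im[120:300,230:450],None,fx=3.6,fy=3.3,interpolation=2))
im=robot.get_image("scene");cv2.imwrite("pics/s14.png",im);cv2.imwrite("pics/s14c.png",cv2.resize(im[220:360,165:385],None,fx=3.6,fy=3.6,interpolation=2))
E
```

```text
13.175 [ 0.4472 -0.0011  0.2152] [-3.1374 -0.0014  1.6923] F [0.9121 0.4463 0.174 ] M [-0.0034 -0.058   0.0006] w 0.04282331169051611 Ftool xy [0.3325 0.9594]
fork [ 0.4646 -0.1434]
```

View pics/t14c.png

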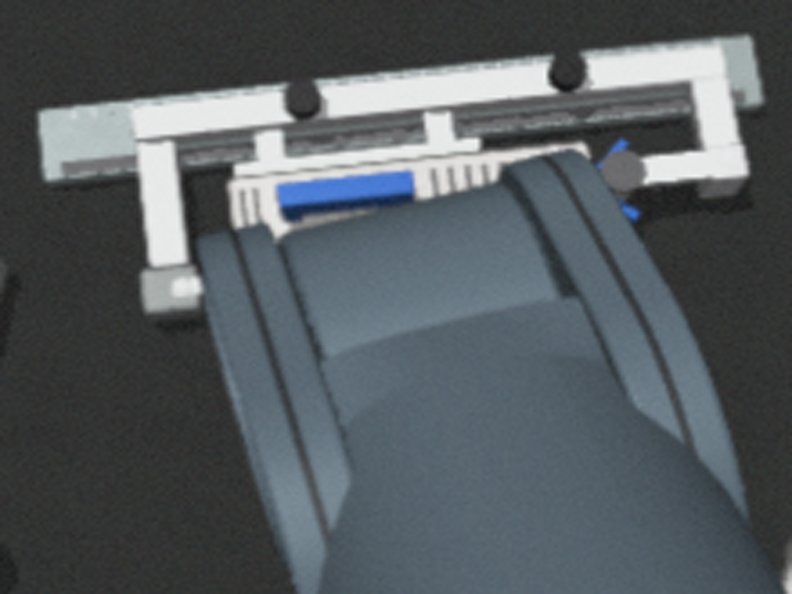

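View pics/s14.png

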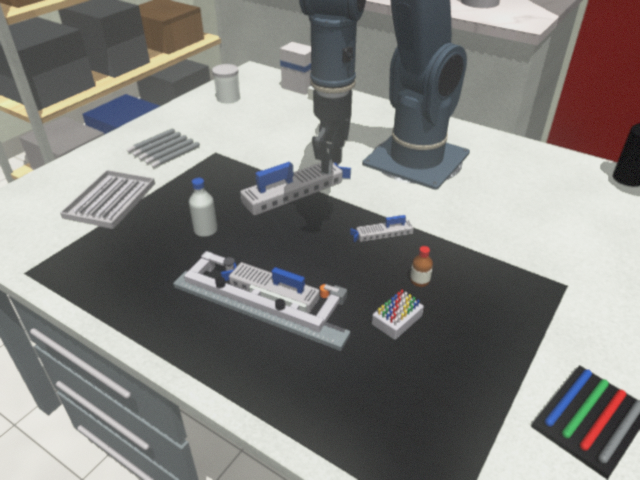

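View pics/s14c.png

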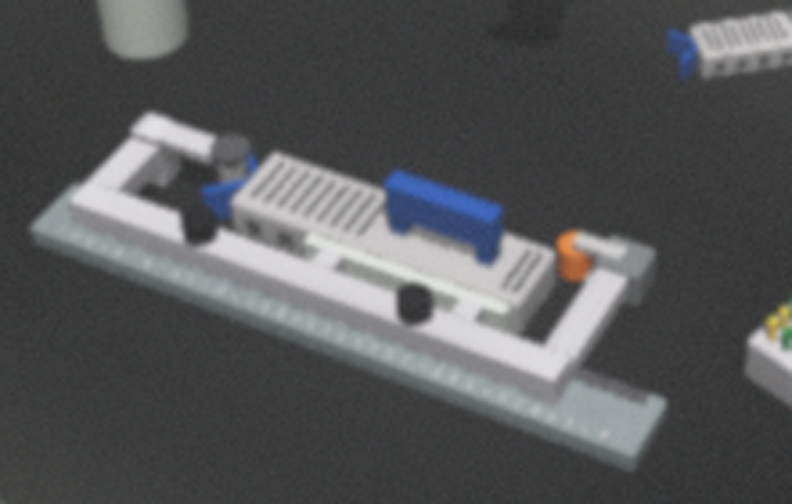

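```bash
python3 - <<'E'
from h import *
np.set_printoptions(precision=4,suppress=True)
im=cv2.imread("pics/s14.png");print([b for b in blobs(orange(im)) if b[1][0]<400])
c=cal("top");im=cv2.imread("pics/t14.png");m=blue(im);h=np.zeros_like(m);h[165:190,300:350]=m[165:190,300:350]
r=cv2.minAreaRect(cv2.findNonZero(h));B=onz(c,cv2.boxPoints(r),.066);print(r,B.mean(0))
e=max([B[1]-B[0],B[2]-B[1]],key=np.linalg.norm);print(np.arctan2(e[1],e[0])%np.pi,np.linalg.norm(e))
P=np.array([.6651,-.1188]);th=1.70;u=np.array([np.cos(th),np.sin(th)]);n=np.array([-u[1],u[0]]);d=B.mean(0)[:2]-P;print("rel post along,across",d@u,d@n)
E
```

```text
[(np.int32(67), array([323.2, 291.4]), array([320, 284,   9,  14], dtype=int32))]
((325.9385070800781, 178.50770568847656), (9.426640510559082, 36.218143463134766), 82.87498474121094) [0.6434 0.0247 0.066 ]
1.7054574291994737 0.06581683143849451
rel post along,across 0.14509706673941708 0.0029984571943391263
```

```bash
python3 -c "
from rig import robot
print(robot.close_job())"
```

```text
the job is handed in; nothing more can be done
None
```

I docked the middle cassette and handed the job in at about 13 s. I gripped its handle and slid it over the counter about 0.59 rad askew until the fork seated on the post. I then swung it about the post, past the catch, to the rail, and let go.

**Pressing force:** The highest wrist reading I took was about 9 N at the post and about 6 N at the rail. I read it only between moves, so short peaks could have been higher.

**Docked position:**
- The lateral force rose to about 6 N at the rail without further motion.
- The wrist picture after release shows a gap of about 1 mm along the rail.
- The top picture puts the handle 145.1 mm from the post (144.7 expected), at an angle of 1.705 rad, against a dock direction of about 1.70.

**Catch:** The orange nose is back where it started, at scene pixel (323.2, 291.4) against (323.0, 291.6) at the start. It stands in front of the cassette's end.

**Robot and bystanders:** The gripper is off the handle and the wrist force is near zero. In the final scene picture the bottles and the bur block look unmoved; I judged that by eye and did not measure it.

**Checks that were less clean:**
- The top camera put the handle about 3 mm off the line across the dock. Allowing about 2 mm for calibration, I trusted the contact and wrist picture instead.
- While the fork was pressed on the post, the tool tilted by up to about 0.007 rad, which I corrected. At most the far end could have risen about 1 mm.
- Before the slide, the upward pull briefly read 3.4 N, at or just above the weight if the cassette is near the light end of its range. I lowered the tool at once.

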